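# Cull the broken frames from the spraying board

### The arm

A 6-joint arm with a two-finger parallel gripper is mounted at the origin on the work surface. World frame = base frame: x ahead of the robot, y to its left, z up, the work surface at z = 0. Lengths are in m, angles in rad, forces in N, time in s.
With the tool pointing down it reaches from about 0.25 to 0.775 m from the base axis. Payload 4 kg.
Tool frame: the origin (TCP) lies midway between the tips of the shut fingers; the grasp point (between the pads) lies 19 mm behind it (robot.tcp_to_grasp is the z of the grasp point in the tool frame, in m); z points along the fingers, y is the line along which they close (so a half turn about z gives the same grasp; the last joint's range is limited). The gripper opens to 94 mm and grips with 3 to 60 N. Pads are 16 mm wide; open, the fingers measure 119 mm over their backs; the gripper's body (75 mm by 177 mm) begins 78 mm behind the grasp point.
Start: joints at [-1.243, 0.087, 1.371, -0, 1.684, -0.103], TCP at [0.23, -0.5, 0.206] pointing down, gripper open.
Joint ranges: [-3.1, 3.1], [-0.76, 2.03], [0.27, 2.55], [-1.08, 4.22], [0.17, 2.65], [-2.57, 2.57]. Speed limits (rad/s): [2.79, 2.79, 3.14, 3.14, 3.14, 3.14].

### API

Orientations are given as [roll, pitch, yaw] about the fixed x, y, z axes, in that order (R = Rz(yaw) Ry(pitch) Rx(roll)).
In Python, from bench import robot gives the robot as it stands. The module is installed in compiled form; this text tells all that it offers.
- The arm moves only by the tool move_arm, never from a script. Its argument "motion" is one flat list of numbers, 7 for each row, row after row: the turn, a rotation vector about the tool's x, y, z in units of 45 degrees (1.0 is 45 degrees), then the shift along the tool's x, y, z in units of 100 mm (1.0 is 100 mm), then the opening, from 0 (shut) to 1 (fully open). A call has 1 to 12 rows; each row shifts and turns the commanded pose from where the row before left it, along the tool's axes as they then stand; what a row does not reach is not made up. A row lasts 1/12 s, in which the tool goes at most 41.7 mm and 7.16 degrees, less where a joint would pass 70% of its speed; a pose out of reach is approached as far as the arm can. A call with a number of a shift or a turn outside -1 to 1 is refused whole. A call with a gripper value outside its range is refused whole. The fingers move at their own pace and stop on an object; the grip force is fixed at half the most. Time passes only in rows, so rows that do not move let the fingers close. It gives the time, the measured TCP pose, the force, the opening and the grip force at its end, in the units of the state.
- robot.get_obs(): the state, without advancing time (a new reading comes with each control period).
- robot.snapshot(name): name is "scene" or "top" or "wrist"; returns the picture (480x640x3 uint8, red, green, blue); there is no depth.
- robot.get_calibration(name): a dict with "fx", "fy", "cx", "cy" (pixels), "R" (3x3) and "t" (3): a world point X has camera coordinates R X + t. Camera axes: x right, y down, z forward; pixel columns grow to the right and rows downward; lengths in m; the calibration is good to about 2 mm. The wrist camera is an equidistant fisheye: a pixel r from the principal point sees the ray r / f radians off the axis. A picture is of the moment at which its call begins: read the wrist's pose just before it. get_calibration takes no time and is no camera call; for the wrist camera it gives the pose at the moment of the call.
- robot.close_job(): hands the job in; it is judged then, once.
The state is a dict: "time": time; "joint_positions": joint angles; "qvel": joint speeds; "joint_torque": joint torques, N m; "tool_pos": TCP position; "ee_rot": TCP orientation; "wrist_force": force on the tool from outside, world axes, zero at the start; "wrist_torque": the same for the moment, N m; "width": finger opening in m; "finger_force": force on a finger pad.
Only numpy, scipy, OpenCV 4.12 (cv2) and the standard library are available. Lean on these libraries where they do the work, as an engineer would, in place of code of your own. Each camera call takes 0.05 s, during which the arm holds its last target. There are 200 camera calls.

### The job

Get the board ready for spraying, so that only the sound frames and the glaze jar stay on it: find the two damaged frames by their shape (colour means nothing) and lay them flat in the yellow tray, and slide the scraper blade-first fully home into the slot of its holder, with its handle lying on the holder's base. Leave the sound frames, the jars and the spray can where they are, and do not knock anything over.

Things in the scene. Friction and masses are not known exactly. Their poses are not given: they have to be found in the camera images.
- board: Fixed grey board, 290 (x) by 360 (y) by 8 mm, on the bench. Origin: centre of its underside; top at z = 8 mm. On it six little frames lie in two rows (x about -88 and 88 mm; y about -120, 0, 120 mm), each turned any way and in any order; the scraper and the glaze jar are in the aisle between the rows.
- frame_a: Sound, complete little wooden picture frame, white: square, 64 by 64 mm outside, four bars 13 mm wide and 12 mm thick round a 38 mm square opening. Lies flat on the board. Origin: centre of the square outline, on the underside; x and y along the sides, z up.
- frame_b: Sound, complete little wooden picture frame, white: square, 64 by 64 mm outside, four bars 13 mm wide and 12 mm thick round a 38 mm square opening. Lies flat on the board. Origin: centre of the square outline, on the underside; x and y along the sides, z up.
- frame_c: Sound, complete little wooden picture frame, bare brown wood: square, 64 by 64 mm outside, four bars 13 mm wide and 12 mm thick round a 38 mm square opening. Lies flat on the board. Origin: centre of the square outline, on the underside; x and y along the sides, z up.
- frame_d: Sound, complete little wooden picture frame, blue: square, 64 by 64 mm outside, four bars 13 mm wide and 12 mm thick round a 38 mm square opening. Lies flat on the board. Origin: centre of the square outline, on the underside; x and y along the sides, z up.
- frame_gap: Damaged white frame, about 25 g, same outline and bars (13 mm wide, 12 mm thick) as the sound ones, but its +x bar is broken out between the corners (a 7 mm stub is left at its -y end). The -x, +y and -y bars are whole. Lies flat on the board. Origin: centre of the square outline, on the underside; x and y along the sides, z up.
- frame_corner: Damaged blue frame, about 25 g, same outline and bars (13 mm wide, 12 mm thick) as the sound ones, but its +x+y corner is snapped off: the +x and +y bars end 4 mm past their middles. The -x and -y bars are whole. Lies flat on the board. Origin: centre of the square outline, on the underside; x and y along the sides, z up.
- scraper: Flat scraper, 170 mm, 90 g, lying flat on the board in the aisle, roughly along the board's y, blade to +y. Origin: under the middle of its length, at the handle's underside; x to the blade's tip, z up. Red handle x = -85 to 15 mm, 22 mm wide, 18 mm high. Steel blade x = 15 to 85 mm, 36 mm wide, 3 mm thick, at half the handle's height (z = 7.5 to 10.5 mm).
- scraper_grip (a point): Good grip point on the scraper, in the middle of the handle's thickness, at x = -5 mm in its frame, 20 mm behind the handle's front end, close to the centre of mass.
- scraper_tip (a point): Middle of the blade's front edge.
- holder: Fixed wooden scraper holder, left or right of the board. Base plate 200 (x) by 80 by 8 mm; on it, x = 20 to 100 mm, a block to 36 mm high with a level slot in its -x face: 44 mm wide, z = 13 to 22 mm, 76 mm deep. The scraper goes in blade first towards +x, handle lying on the base plate, until the handle's front meets the block. Origin: centre of its underside.
- holder_slot (a point): Centre of the slot's mouth, in the block's -x face, 17.5 mm above the bench; axes as the holder's, x points into the slot.
- tray: Fixed open yellow tray on the other side of the board, 200 (x) by 150 (y) by 32 mm high, walls and floor 5 mm thick. Origin: centre of its underside.
- tray_in (a point): Centre of the tray's inner floor, axes as the tray's.
- glaze_jar: Small closed jar with a green label, 44 mm diameter, 45 mm high, standing on the board at the +y end of the aisle. Origin: centre of its underside.
- spray_can: Spray can, white above and green below, 60 mm diameter, 150 mm high, standing on the bench off one far corner of the board. Origin: centre of its underside.
- paint_jar: Closed paint jar with a blue label, 56 mm diameter, 65 mm high, standing on the bench off the other far corner. Origin: centre of its underside.
Not all that is in view belongs to the job. Leave any green or red look-alike of the frame_corner alone.

How it is judged:
At the end, for the whole second after the job is handed in: Damaged frames at rest flat (0.2 rad) in the tray, centres within 75 by 55 mm of its centre, under 27 mm above its floor; scraper blade at rest 62 mm or more into the slot, within 0.15 rad; sound frames within 25 mm and jars and can within 30 mm of their starts, upright (0.2 rad) (x of frame_gap in the frame of tray_in between -0.075 and 0.075 m and y of frame_gap in the frame of tray_in between -0.055 and 0.055 m and z of each of frame_gap, frame_corner in the frame of tray_in below 0.027 m and (angle between frame_gap's own z axis and vertical below 0.2 rad or angle between frame_gap's own z axis and vertical above 2.94 rad) and linear speed of each of frame_gap, frame_corner, scraper below 0.02 m/s and x of frame_corner in the frame of tray_in between -0.075 and 0.075 m and y of frame_corner in the frame of tray_in between -0.055 and 0.055 m and (angle between frame_corner's own z axis and vertical below 0.2 rad or angle between frame_corner's own z axis and vertical above 2.94 rad) and x of scraper_tip in the frame of holder_slot above 0.062 m and angle between the x axis of scraper and the x axis of holder, either way round below 0.15 rad and y of scraper_tip in the frame of holder_slot between -0.012 and 0.012 m and z of scraper_tip in the frame of holder_slot between -0.006 and 0.006 m and distance of each of frame_a, frame_b, frame_c, frame_d from where it was at the start of the episode below 0.025 m and distance of each of glaze_jar, spray_can, paint_jar from where it was at the start of the episode below 0.03 m and angle between each of frame_a, frame_b, frame_c, frame_d, glaze_jar, spray_can, paint_jar's own z axis and vertical below 0.2 rad); the robot touches nothing.
It fails at once if a jar or the spray can is knocked over (angle between any of glaze_jar, spray_can, paint_jar's own z axis and vertical above 0.5 rad).
It fails at once if a sound frame is picked up or flipped (z of any of frame_a, frame_b, frame_c, frame_d in the frame of board above 0.05 m or angle between any of frame_a, frame_b, frame_c, frame_d's own z axis and vertical above 0.6 rad).
It also fails if it takes over 67 s, if anything falls off the work surface, if the arm or the gripper's body presses on something with over 40 N, if the wrist force passes 120 N, or if a joint passes its speed limit or range.

## Working session

There is one attempt and no reset: what is moved stays moved. The work goes in short steps, Python scripts to look and compute and a tool call to move; the robot and the scene stay as the last step left them, time stands still between calls to the robot, and variables do not carry over. Pictures are saved under pics/ and viewed, at most 13 in all, crops included, and the job is handed in when it is done.

Besides the shell and the picture viewer there is one more tool, called as name(argument=value, ...) on one line, values as JSON. move_arm: Moves the arm, as the interface text tells. Shifts and turns lie within -1 to 1; 1 stands for 100 mm of shift or 45 degrees of turn. Its arguments: {"type":"object","properties":{"motion":{"type":"array","items":{"type":"number"}}},"required":["motion"]}

```bash
mkdir -p pics; cat > h.py <<'E'
import numpy as np, cv2
from bench import robot
def ray(c,px):
    u,v=px
    R=np.array(c["R"]);t=np.array(c["t"]);x=(u-c["cx"])/c["fx"];y=(v-c["cy"])/c["fy"]
    return -R.T@t, R.T@np.array([x,y,1.0])
def plane(c,px,z):
    o,d=ray(c,px); return (o+d*(z-o[2])/d[2])
def proj(c,X):
    p=np.array(c["R"])@np.array(X)+np.array(c["t"]); return c["fx"]*p[0]/p[2]+c["cx"],c["fy"]*p[1]/p[2]+c["cy"]
def two(ca,pa,cb,pb):
    o1,d1=ray(ca,pa);o2,d2=ray(cb,pb)
    s=np.linalg.lstsq(np.stack([d1,-d2],1),o2-o1,rcond=None)[0]
    a=o1+s[0]*d1;b=o2+s[1]*d2
    return (a+b)/2,np.linalg.norm(a-b)
E
python3 - <<'E'
from h import *
for n in("top","scene"):
    im=robot.snapshot(n); cv2.imwrite(f"pics/{n}0.png",im[:,:,::-1]); c=robot.get_calibration(n); print(n,c["fx"],c["fy"],c["cx"],c["cy"],np.round(-np.array(c["R"]).T@c["t"],3),np.round(c["R"],2).tolist())
o=robot.get_obs(); print(o["tool_pos"],o["ee_rot"],o["time"],robot.tcp_to_grasp)
E
```

```text
top 459.5258494668792 459.5258494668792 318.3363579968594 238.54282313999903 [ 0.303 -0.047  1.267] [[-0.02, -1.0, 0.01], [-0.99, 0.01, -0.17], [0.17, -0.02, -0.99]]
scene 608.7414847620983 608.7414847620983 317.98960499693453 232.23684831845563 [ 1.578 -0.528  0.822] [[0.41, 0.91, -0.01], [0.51, -0.24, -0.82], [-0.75, 0.33, -0.57]]
[ 0.22947964 -0.49930439  0.20443982] [-3.13964558e+00 -1.66895275e-04  4.30744486e-01] 0.1 -0.0188
```

View pics/top0.png

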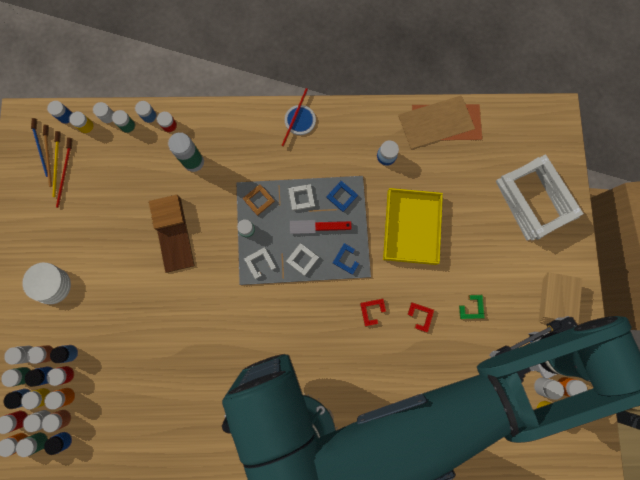

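View pics/scene0.png

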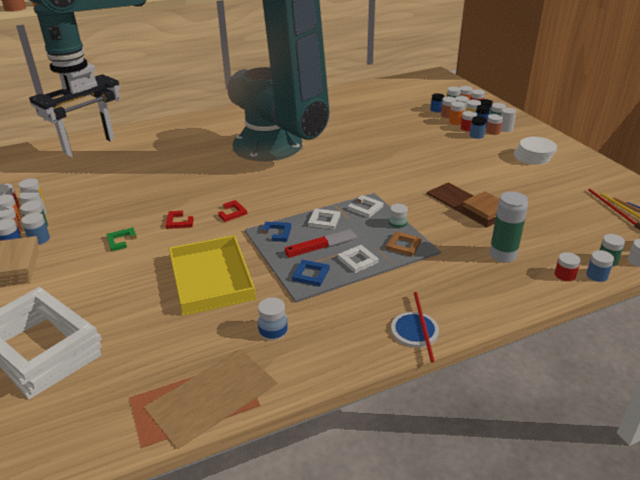

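The top view shows the board's centre at about (303,232). The possible targets are:
- **White frames:** (302,197) whole, (303,260) whole, and (260,262) with one bar open, so this is frame_gap.
- **Blue frames:** (342,196) whole, and (347,258) with a missing corner, so this is frame_corner.
- **Brown frame:** (260,200), sound.
- **Look-alikes off the board:** red at (372,312) and (421,317), green at (472,307). I'll leave these alone.
- **Other things:** tray (414,227), holder block (168,213) with its base down to (178,255), scraper (320,227).

The next step is a close crop to check the choice, plus contour measurements.

```bash
cat > m.py <<'E'
from h import *
im={n:cv2.imread(f"pics/{n}0.png") for n in("top","scene")}
C={n:robot.get_calibration(n) for n in im}
def mask(n,k):
    h,s,v=cv2.split(cv2.cvtColor(im[n],cv2.COLOR_BGR2HSV)); h=h.astype(int)
    m={"blue":(h>100)&(h<120)&(s>120)&(v>60),"white":(s<40)&(v>165),"yellow":(h>22)&(h<32)&(s>200)&(v>90),
       "red":((h<6)|(h>174))&(s>180)&(v>90)}[k]
    return m.astype(np.uint8)
if __name__=="__main__":
    for n,boxes in {"top":{"blue":(325,240,370,280),"white":(240,240,282,285),"yellow":(375,180,455,275),"red":(305,215,360,240)},
                  "scene":{"blue":(255,215,300,245),"white":(340,190,390,220),"yellow":(160,225,265,325),"red":(275,225,335,265)}}.items():
        for k,(a,b,c,d) in boxes.items():
            m=np.zeros(im[n].shape[:2],np.uint8); m[b:d,a:c]=mask(n,k)[b:d,a:c]
            cs=max(cv2.findContours(m,0,1)[0],key=cv2.contourArea)
            r=cv2.minAreaRect(cs); print(n,k,np.round(r[0],1),np.round(r[1],1),round(r[2],1))
            z={"blue":.02,"white":.02,"yellow":.032,"red":.026}[k]
            p=np.float32([plane(C[n],q[0],z)[:2]*1000 for q in cs]); r=cv2.minAreaRect(p)
            print("   world mm",np.round(cv2.boxPoints(r)).tolist(),np.round(r[0]),np.round(r[1]),round(r[2],1))
    t=im["top"][170:290,235:380]; s=im["scene"][180:305,230:450]
    a=cv2.resize(t,None,fx=4,fy=4,interpolation=2); b=cv2.resize(im["top"][185:285,140:205],(217,334),interpolation=2)
    o=np.zeros((480,800,3),np.uint8); o[:,:580]=a; o[:334,580:797]=b; cv2.imwrite("pics/crop1.png",o)
E
python3 m.py
```

```text
top blue [347.9 258.5] [23.3 22.8] 31.0
   world mm [[416.0, -160.0], [469.0, -193.0], [503.0, -139.0], [449.0, -106.0]] [ 459. -150.] [63. 63.] 58.0
top white [250.4 266.5] [9.5 2. ] 69.4
   world mm [[428.0, 114.0], [430.0, 109.0], [454.0, 119.0], [452.0, 124.0]] [441. 116.] [26.  5.] 20.7
top yellow [413.1 226. ] [56.6 73.3] 3.9
   world mm [[436.0, -396.0], [639.0, -417.0], [655.0, -264.0], [453.0, -242.0]] [ 546. -330.] [154. 204.] 83.9
top red [333.  225.5] [ 7.9 34.2] 88.2
   world mm [[538.0, -64.0], [540.0, -158.0], [562.0, -158.0], [561.0, -63.0]] [ 550. -111.] [22. 94.] 1.0
scene blue [276.5 231. ] [18. 27.] 90.0
   world mm [[417.0, -161.0], [484.0, -193.0], [512.0, -135.0], [445.0, -103.0]] [ 465. -148.] [64. 74.] 64.6
scene white [365.4 204.2] [29.9 14.9] 21.8
   world mm [[407.0, 106.0], [437.0, 52.0], [496.0, 84.0], [467.0, 138.0]] [452.  95.] [68. 61.] 28.5
scene yellow [227.9 264.5] [59.  30.9] 69.4
   world mm [[454.0, -317.0], [643.0, -336.0], [649.0, -268.0], [460.0, -249.0]] [ 551. -292.] [ 69. 190.] 84.3
scene red [306.3 246.5] [10.2 42.7] 74.1
   world mm [[541.0, -61.0], [542.0, -163.0], [579.0, -163.0], [577.0, -61.0]] [ 560. -112.] [ 37. 102.] 0.8
```

View pics/crop1.png

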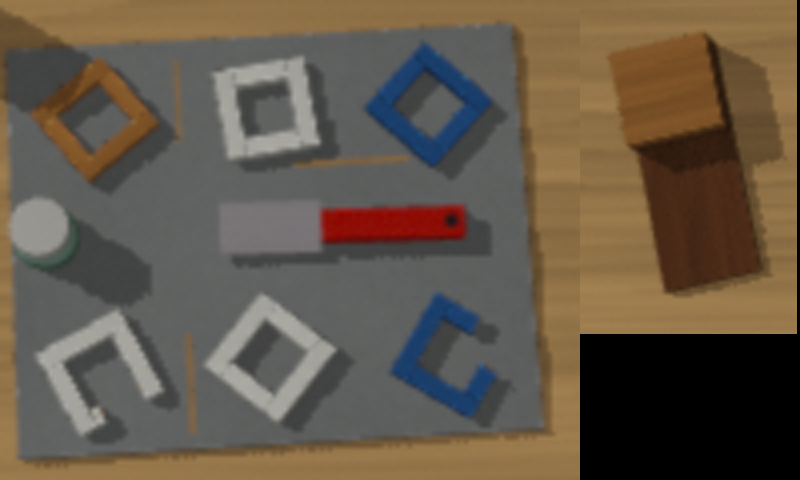

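The crop confirms the choice. White frame_gap (crop (95,375)) is missing its lower bar, with a stub at (95,420). Blue frame_corner (crop (445,355)) has lost its right-hand corner. All the other board frames are closed squares. The slot mouth is the lower face of the holder block, at crop (680,145).

I'll turn to the grasp yaw and move above frame_corner.

move_arm(motion=[0,0,-0.15,0,0,0,0.5,0,0,-0.15,0,0,0,0.5,0,0,-0.15,0,0,0,0.5,0,0,-0.15,0,0,0,0.5,0,0,-0.15,0,0,0,0.5,0,0,0,0.4,0,0,0.5,0,0,0,0.4,0,0,0.5,0,0,0,0.4,0,0,0.5,0,0,0,0.4,0,0,0.5,0,0,0,0.4,0,0,0.5,0,0,0,0.4,0,0,0.5,0,0,0,0.4,0,0,0.5])

```text
time: 1.1
tool_pos: [0.3766, -0.2592, 0.2051]
ee_rot: [-3.141, -0.0, 1.019]
wrist_force: [0.9, -0.4, -0.4]
width: 0.0469
finger_force: 0.0
```

move_arm(motion=[0,0,0,0.4,0,0,0.5,0,0,0,0.4,0,0,0.5,0,0,0,0.4,0,0,0.5,0,0,0,0,0,0,0.5,0,0,0,0,0,0,0.5])

```text
time: 1.52
tool_pos: [0.4395, -0.1572, 0.205]
ee_rot: [-3.141, 0.001, 1.025]
wrist_force: [-0.6, -0.4, 1.0]
width: 0.0469
finger_force: 0.0
```

```bash
cat >> h.py <<'E'
def wray(c,px):
    R=np.array(c["R"]);t=np.array(c["t"]);a=(px[0]-c["cx"])/c["fx"];b=(px[1]-c["cy"])/c["fy"];r=np.hypot(a,b)
    s=np.sin(r)/max(r,1e-9); return -R.T@t, R.T@np.array([a*s,b*s,np.cos(r)])
def wplane(c,px,z):
    o,d=wray(c,px); return o+d*(z-o[2])/d[2]
def wproj(c,X):
    p=np.array(c["R"])@np.array(X)+np.array(c["t"]); th=np.arctan2(np.hypot(p[0],p[1]),p[2]); f=np.arctan2(p[1],p[0])
    return c["cx"]+c["fx"]*th*np.cos(f), c["cy"]+c["fy"]*th*np.sin(f)
def wshot(name):
    c=robot.get_calibration("wrist"); im=robot.snapshot("wrist")[:,:,::-1].copy(); cv2.imwrite(f"pics/{name}.png",im)
    np.save(f"pics/{name}.npy",c,allow_pickle=True); return c,im
def go(xyz,yawdeg):
    o=robot.get_obs(); p=o["tool_pos"]; y=o["ee_rot"][2]; d=np.array(xyz)-p
    a=np.radians(yawdeg); t=-(np.degrees((a-y+np.pi)%(2*np.pi)-np.pi))/45
    print("now",np.round(p,4),"rpy deg",np.round(np.degrees(o["ee_rot"]),1),"t",round(o["time"],1),"w",round(o["width"],3))
    print("turn z units %.3f; then shift x %.3f y %.3f z %.3f"%(t,10*(d[0]*np.cos(a)+d[1]*np.sin(a)),10*(d[0]*np.sin(a)-d[1]*np.cos(a)),-10*d[2]))
E
python3 - <<'E'
from h import *
c,im=wshot("w1"); R=np.array(c["R"]); print(c["fx"],np.round(-R.T@c["t"],3),np.round(R,2).tolist())
go([.438,-.137,.2],58.7)
E
```

```text
371.64829954431775 [ 0.48  -0.087  0.383] [[0.85, -0.52, -0.0], [-0.5, -0.82, 0.27], [-0.14, -0.23, -0.96]]
now [ 0.4389 -0.1586  0.205 ] rpy deg [-1.799e+02  1.000e-01  5.850e+01] t 1.6 w 0.047
turn z units -0.003; then shift x 0.180 y -0.120 z 0.050
```

View pics/w1.png

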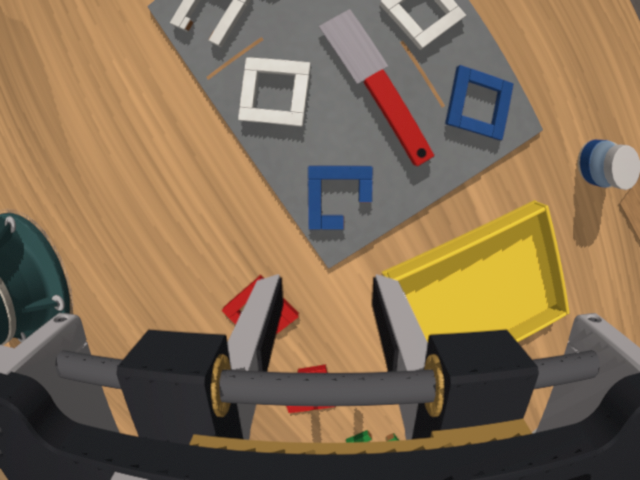

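The wrist view shows frame_corner's whole bars: left at (316,198) and top at (340,172). The missing corner is at the lower right, (365,222), and the fingers close along image x. The scraper handle (400,115) and tray (490,280) are also in view. I'll measure them now, with heights from two views.

```bash
cat >> h.py <<'E'
def colmask(im,k,box):
    h,s,v=cv2.split(cv2.cvtColor(im,cv2.COLOR_BGR2HSV)); h=h.astype(int)
    m={"blue":(h>100)&(h<120)&(s>120)&(v>50),"white":(s<45)&(v>165),"yellow":(h>22)&(h<32)&(s>180)&(v>90),"red":((h<6)|(h>174))&(s>180)&(v>90)}[k]
    o=np.zeros(m.shape,np.uint8); a,b,c,d=box; o[b:d,a:c]=m[b:d,a:c]
    return max(cv2.findContours(o,0,1)[0],key=cv2.contourArea)
def tri(r1,r2):
    (o1,d1),(o2,d2)=r1,r2
    s=np.linalg.lstsq(np.stack([d1,-d2],1),o2-o1,rcond=None)[0]; a=o1+s[0]*d1;b=o2+s[1]*d2
    return np.round((a+b)/2*1000,1),round(np.linalg.norm(a-b)*1000,1)
def wrect(c,cs,z):
    p=np.float32([wplane(c,q[0].astype(float),z)[:2]*1000 for q in cs]); r=cv2.minAreaRect(p)
    print(" ctr",np.round(r[0],1),"size",np.round(r[1],1),"corners",np.round(cv2.boxPoints(r),1).tolist()); return r
E
python3 - <<'E'
from h import *
c=np.load("pics/w1.npy",allow_pickle=True).item(); im=cv2.imread("pics/w1.png"); ct=robot.get_calibration("top"); it=cv2.imread("pics/top0.png")
for k,bw,bt,z in (("blue",(290,150,390,245),(325,240,370,280),.02),("red",(355,60,440,175),(305,215,360,240),.026)):
    cw=colmask(im,k,bw); c2=colmask(it,k,bt); print(k); wrect(c,cw,z)
    mw=cv2.moments(cw); mt=cv2.moments(c2)
    print("tri",tri(wray(c,(mw["m10"]/mw["m00"],mw["m01"]/mw["m00"])),ray(ct,(mt["m10"]/mt["m00"],mt["m01"]/mt["m00"]))))
# red handle end hole / blade tip corners, tray corner rim (wrist 547,205 / top 441,192), (385,273)/(386,190 ..)
print("hole",tri(wray(c,(422,153)),ray(ct,(235+451/4,170+220/4))))
for w in((322,22),(349,10)): print("blade tip",wplane(c,w,.0185)*1000)
go([.438,-.137,.2],58.7)
E
```

```text
blue
 ctr [ 459.4 -145.3] size [62.6 62.4] corners [[416.5, -156.0], [469.8999938964844, -188.1999969482422], [502.29998779296875, -134.60000610351562], [448.79998779296875, -102.4000015258789]]
tri (array([ 458. , -141. ,    6.1]), np.float64(3.4))
red
 ctr [ 549.1 -106.8] size [22.2 97.2] corners [[537.2999877929688, -58.400001525878906], [538.7999877929688, -155.60000610351562], [561.0, -155.1999969482422], [559.5, -58.0]]
tri (array([ 535.6, -104.5,   97.5]), np.float64(4.4))
hole (array([ 560.2, -154.9,  -17.9]), np.float64(0.4))
blade tip [536.02430055  14.31456317  18.5       ]
blade tip [565.51107542  12.02461458  18.5       ]
now [ 0.4389 -0.1586  0.205 ] rpy deg [-1.799e+02  1.000e-01  5.850e+01] t 1.6 w 0.047
turn z units -0.003; then shift x 0.180 y -0.120 z 0.050
```

move_arm(motion=[0,0,0,0.11,-0.07,0.3,0.5,0,0,0,0.11,-0.07,0.3,0.5,0,0,0,0,0,0.3,0.5,0,0,0,0,0,0,0.5,0,0,0,0,0,0,0.5])

```text
time: 1.98
tool_pos: [0.4368, -0.1338, 0.1141]
ee_rot: [-3.137, 0.001, 1.017]
wrist_force: [-0.4, -0.3, 0.5]
width: 0.0469
finger_force: 0.0
```

```bash
python3 - <<'E'
from h import *
c1=np.load("pics/w1.npy",allow_pickle=True).item(); i1=cv2.imread("pics/w1.png")
c,im=wshot("w2"); u,v=wproj(c,[.459,-.146,.02]); print(u,v)
b=(int(u-75),int(max(v-75,0)),int(u+75),int(v+75))
cw=colmask(im,"blue",b); r=cv2.boundingRect(cw); print(r)
a=cv2.minAreaRect(colmask(i1,"blue",(290,150,390,245))); bb=cv2.minAreaRect(cw)
wrect(c,cw,.02)
f=lambda r:cv2.boxPoints(r)[np.argsort(cv2.boxPoints(r).sum(1))[[0]]][0].astype(float)
g=lambda r:max(cv2.boxPoints(r),key=lambda p:p[0]-p[1]).astype(float)
print("corner TL",f(a),f(bb),tri(wray(c1,f(a)),wray(c,f(bb))),"TR",tri(wray(c1,g(a)),wray(c,g(bb))))
go([.438,-.132,.012],58.9)
E
```

```text
362.5742749246063 241.6372161436675
(322, 199, 83, 81)
 ctr [ 459.8 -144.9] size [64.3 62.4] corners [[416.29998779296875, -155.8000030517578], [469.29998779296875, -188.6999969482422], [503.20001220703125, -134.10000610351562], [450.20001220703125, -101.19999694824219]]
corner TL [308. 166.] [321.99996948 199.        ] (array([ 448.6, -102.9,   10.3]), np.float64(0.8)) TR (array([ 502.4, -134.5,   17.5]), np.float64(1.0))
now [ 0.4384 -0.1344  0.1162] rpy deg [180.    0.   58.3] t 2.0 w 0.047
turn z units -0.013; then shift x 0.018 y -0.016 z 1.042
```

View pics/w2.png

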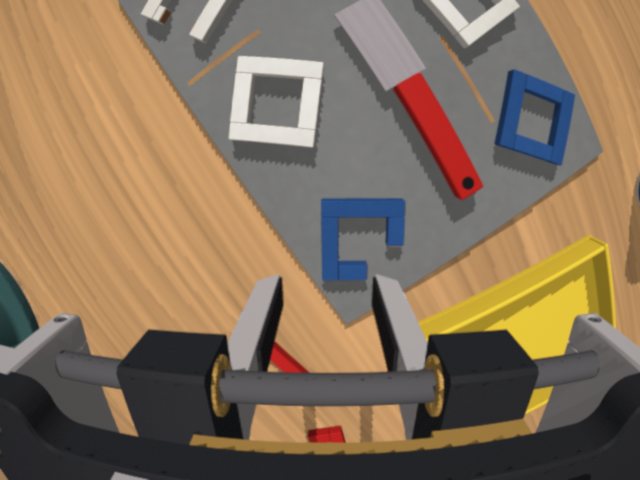

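The two wrist views agree on the bar to about 1 mm and give a top height of 10–17 mm, roughly the text's 20 mm. I'll descend and grip.

move_arm(motion=[0,0,0,0.02,-0.01,0.3,0.5,0,0,0,0,0,0.3,0.5,0,0,0,0,0,0.25,0.5,0,0,0,0,0,0.2,0.5,0,0,0,0,0,0,0.5,0,0,0,0,0,0,0,0,0,0,0,0,0,0,0,0,0,0,0,0,0,0,0,0,0,0,0,0,0,0,0,0,0,0,0,0,0,0,0,0,0,0])

```text
time: 2.95
tool_pos: [0.4394, -0.1309, 0.0114]
ee_rot: [3.14, -0.0, 1.02]
wrist_force: [-0.1, -0.4, 2.4]
width: 0.0128
finger_force: 30.0
```

```bash
python3 - <<'E'
from h import *
it=cv2.imread("pics/top0.png");ct=robot.get_calibration("top")
c=np.load("pics/w1.npy",allow_pickle=True).item()
# tray rim outer corners, top view
cs=colmask(it,"yellow",(375,180,455,275)); r=cv2.minAreaRect(np.float32([plane(ct,q[0],.03)[:2]*1000 for q in cs])); print(r)
print("wrist tray corners", [np.round(wplane(c,p,.032)[:2]*1000) for p in((547,205),(385,273),(566,312))])
e=[.5465,-.328]; d=np.array([np.cos(np.radians(-6)),np.sin(np.radians(-6))])
print(np.array(e)+.045*d,np.array(e)-.045*d)
E
```

```text
((546.3557739257812, -330.35546875), (154.88316345214844, 204.66043090820312), 83.88153076171875)
wrist tray corners [array([ 653., -264.]), array([ 460., -234.]), array([ 633., -408.])]
[ 0.59125349 -0.33270378] [ 0.50174651 -0.32329622]
```

Gripped at 12.8 mm, the bar's width. Next I lift, turn 25° to line up with the tray, carry, and lower.

move_arm(motion=[0,0,0,0,0,-0.35,0,0,0,0,0,0,-0.4,0,0,0,-0.14,0,0,-0.3,0,0,0,-0.14,0,0,0,0,0,0,-0.14,0,0,0,0,0,0,-0.14,0,0,0,0,0,0,0,-0.36,0.135,0,0,0,0,0,-0.36,0.135,0,0,0,0,0,-0.36,0.135,0,0,0,0,0,-0.36,0.135,0,0,0,0,0,-0.36,0.135,0,0,0,0,0,0,0,0,0])

```text
time: 3.95
tool_pos: [0.4863, -0.3231, 0.1142]
ee_rot: [-3.141, 0.003, 1.455]
wrist_force: [-1.4, 0.1, 0.1]
width: 0.0126
finger_force: 30.0
```

```bash
python3 - <<'E'
from h import *
robot.get_obs(); go([.487,-.319,.011],84); c,im=wshot("w3")
E
```

```text
now [ 0.4863 -0.3231  0.1142] rpy deg [-180.     0.2   83.3] t 4.0 w 0.013
turn z units -0.014; then shift x 0.042 y 0.003 z 1.032
```

View pics/w3.png

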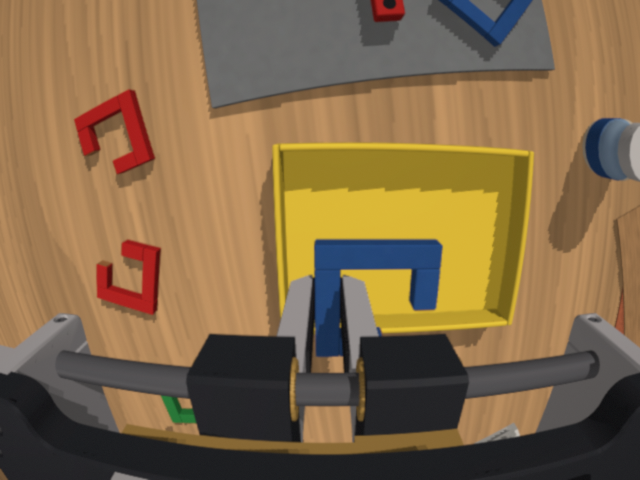

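The frame hangs level and parallel to the tray walls. I'll check the tray corners (276,147), (531,153), (512,323) from this nearer view.

```bash
python3 - <<'E'
from h import *
c=np.load("pics/w3.npy",allow_pickle=True).item()
for p in((276,147),(531,153),(512,325)): print(np.round(wplane(c,p,.032)*1000))
E
```

```text
[ 459. -245.   32.]
[ 651. -266.   32.]
[ 638. -413.   32.]
```

move_arm(motion=[0,0,0,0,0,0.3,0,0,0,0,0,0,0.3,0,0,0,0,0,0,0.25,0,0,0,0,0,0,0.17,0,0,0,0,0,0,0,0,0,0,0,0,0,0,0.3,0,0,0,0,0,0,0.3,0,0,0,0,0,0,0.3,0,0,0,0,0,-0.2,0.3,0,0,0,0,0,-0.4,0.3,0,0,0,0,0,-0.4,0.3,0,0,0,0,0,-0.4,0.5])

```text
time: 5.0
tool_pos: [0.4859, -0.3168, 0.1565]
ee_rot: [3.14, 0.001, 1.46]
wrist_force: [0.6, -0.0, -0.4]
width: 0.0319
finger_force: 0.0
```

```bash
python3 - <<'E'
from h import *
im=robot.snapshot("top")[:,:,::-1].copy(); cv2.imwrite("pics/top1.png",im); ct=robot.get_calibration("top")
cs=colmask(im,"blue",(380,180,460,280)); print(cv2.boundingRect(cs),cv2.contourArea(cs),np.round(cv2.minAreaRect(np.float32([plane(ct,q[0],.017)[:2]*1000 for q in cs]))[0]))
# gap frame from top0
it=cv2.imread("pics/top0.png")
P=lambda u,v:np.round(plane(ct,(235+u/4,170+v/4),.02)[:2]*1000)
print("gap top-bar corners",P(37,356),P(122,312),"leg ends",P(88,433),P(163,395))
go([.45,.05,.2],0)
E
```

```text
(399, 229, 9, 12) 39.0 [ 528. -299.]
gap top-bar corners [462. 133.] [491.  76.] leg ends [409.  98.] [434.  48.]
now [ 0.4898 -0.3199  0.1676] rpy deg [179.1   0.6  83.6] t 5.0 w 0.035
turn z units 1.859; then shift x -0.398 y -3.699 z -0.324
```

move_arm(motion=[0,0,-0.15,0,0,-0.16,0.5,0,0,-0.15,0,0,-0.16,0.5,0,0,-0.15,0,0,0,0.5,0,0,-0.15,0,0,0,0.5,0,0,-0.15,0,0,0,0.5,0,0,0,0.36,0.17,0,0.5,0,0,0,0.36,0.17,0,0.5,0,0,0,0.36,0.17,0,0.5,0,0,0,0.36,0.17,0,0.5,0,0,0,0.36,0.17,0,0.5,0,0,0,0.36,0.17,0,0.5,0,0,0,0.36,0.17,0,0.5])

```text
time: 6.05
tool_pos: [0.4757, -0.0368, 0.1872]
ee_rot: [3.139, 0.002, 2.048]
wrist_force: [1.0, 0.5, 0.5]
width: 0.0467
finger_force: 0.0
```

move_arm(motion=[0,0,0,0.36,0.17,0,0.5,0,0,0,0.36,0.17,0,0.5,0,0,0,0.36,0.17,0,0.5,0,0,0,0,0,0,0.5,0,0,0,0,0,0,0.5])

```text
time: 6.47
tool_pos: [0.4714, 0.0827, 0.1869]
ee_rot: [3.139, 0.002, 2.053]
wrist_force: [0.4, -0.5, -0.1]
width: 0.0469
finger_force: 0.0
```

```bash
python3 - <<'E'
from h import *
c,im=wshot("w4"); u,v=wproj(c,[.45,.093,.02]); print(u,v)
b=(int(u-60),int(max(v-60,0)),int(u+60),int(v+60))
cw=colmask(im,"white",b); print(cv2.boundingRect(cw)); wrect(c,cw,.02)
it=robot.snapshot("top")[:,:,::-1].copy(); cv2.imwrite("pics/top1.png",it); ct=robot.get_calibration("top")
cs=colmask(it,"blue",(380,180,460,280)); r=cv2.minAreaRect(np.float32([plane(ct,q[0],.017)[:2]*1000 for q in cs]));print(cv2.contourArea(cs),r)
go([.471,.105,.2],117)
E
```

```text
311.2335337677507 202.41293746926465
(279, 166, 69, 68)
 ctr [450.8  96. ] size [63.6 64. ] corners [[407.5, 109.0], [438.1000061035156, 52.70000076293945], [494.0, 83.0999984741211], [463.3999938964844, 139.3000030517578]]
159.5 ((508.5350341796875, -321.8109436035156), (61.20261764526367, 61.16177749633789), 84.01236724853516)
now [0.4716 0.0803 0.1863] rpy deg [1.799e+02 1.000e-01 1.174e+02] t 6.6 w 0.047
turn z units 0.009; then shift x 0.223 y 0.106 z -0.137
```

View pics/w4.png

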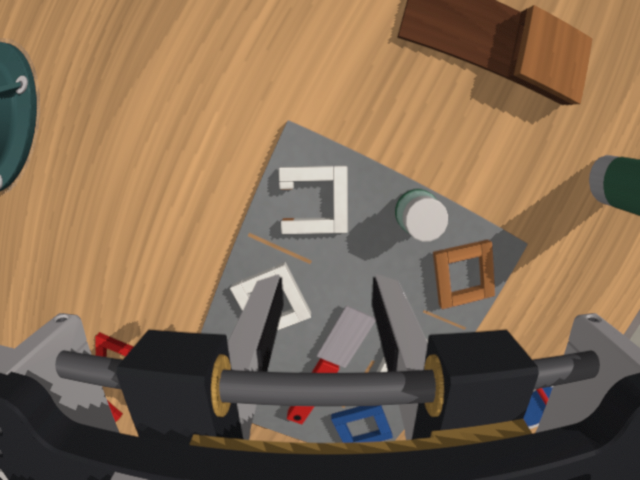

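frame_gap's whole bar is on the right at (341,200), and its broken side is on the left with a stub at (286,184). The glaze jar at (425,215) leaves about 20 mm beside the right finger, so I'll use a smaller opening. I'll grip at (0.473, 0.108) with yaw 118.6°.

move_arm(motion=[0,0,-0.03,0.12,0.07,0,0.4,0,0,0,0.12,0.075,0.35,0.4,0,0,0,0,0,0.4,0.4,0,0,0,0,0,0.4,0.4,0,0,0,0,0,0.3,0.4,0,0,0,0,0,0.2,0.4,0,0,0,0,0,0.1,0.4,0,0,0,0,0,0,0.4,0,0,0,0,0,0,0,0,0,0,0,0,0,0,0,0,0,0,0,0,0,0,0,0,0,0,0,0])

```text
time: 7.57
tool_pos: [0.4736, 0.1085, 0.0113]
ee_rot: [3.14, 0.001, 2.072]
wrist_force: [-0.2, -0.2, -0.1]
width: 0.0143
finger_force: 0.1
```

```bash
python3 - <<'E'
from h import *
go([.473,.108,.011],118.6); o=robot.get_obs(); print(o["finger_force"])
c=np.load("pics/w4.npy",allow_pickle=True).item()
for p,z in (((397,41),.008),((402,0),.008),((529,7),.036),((591,42),.036),((578,103),.036),((515,70),.036)): print(p,np.round(wplane(c,p,z)*1000))
E
```

```text
now [0.4736 0.1085 0.0113] rpy deg [179.9   0.  118.7] t 7.6 w 0.014
turn z units 0.002; then shift x -0.001 y -0.008 z 0.003
0.10226385667920113
(397, 41) [449. 271.   8.]
(402, 0) [434. 313.   8.]
(529, 7) [544. 374.  36.]
(591, 42) [624. 393.  36.]
(578, 103) [639. 320.  36.]
(515, 70) [559. 303.  36.]
```

move_arm(motion=[0,0,0,0,0,0,0,0,0,0,0,0,0,0,0,0,0,0,0,-0.2,0,0,0,0,0,0,-0.4,0,0,0,0,0,0,-0.4,0,0,0,0.154,0,0,-0.2,0,0,0,0.154,0,0,0,0,0,0,0.154,0,0,0,0,0,0,0.154,0,0,0,0,0,0,0.154,0,0,0,0,0,0,0,-0.356,0.149,0,0,0,0,0,-0.356,0.149,0,0])

```text
time: 8.57
tool_pos: [0.495, 0.0359, 0.1305]
ee_rot: [3.141, -0.0, 1.472]
wrist_force: [1.2, 0.3, 0.5]
width: 0.0126
finger_force: 30.0
```

move_arm(motion=[0,0,0,-0.356,0.149,0,0,0,0,0,-0.356,0.149,0,0,0,0,0,-0.356,0.149,0,0,0,0,0,-0.356,0.149,0,0,0,0,0,-0.356,0.149,0,0,0,0,0,-0.356,0.149,0,0,0,0,0,-0.356,0.149,0,0,0,0,0,-0.356,0.149,0,0,0,0,0,-0.356,0.149,0,0,0,0,0,-0.356,0.149,0,0,0,0,0,0,0,0,0,0,0,0,0,0,0,0])

```text
time: 9.57
tool_pos: [0.6062, -0.3361, 0.1283]
ee_rot: [-3.139, -0.002, 1.465]
wrist_force: [0.7, -0.1, -0.6]
width: 0.0127
finger_force: 30.0
```

```bash
python3 - <<'E'
from h import *
go([.607,-.334,.011],84); print(robot.get_obs()["finger_force"]); c,im=wshot("w5")
E
```

```text
now [ 0.6062 -0.3361  0.1283] rpy deg [-1.799e+02 -1.000e-01  8.390e+01] t 9.6 w 0.013
turn z units -0.002; then shift x 0.022 y 0.006 z 1.173
30.00008225440979
```

View pics/w5.png

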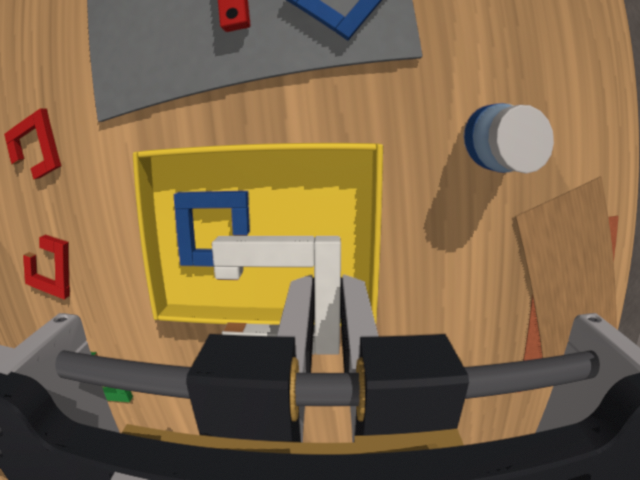

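The blue frame lies flat in the left of the tray (right edge at px 248), and the white frame hangs ready. I'll check the gap between them before lowering.

```bash
python3 - <<'E'
from h import *
c=np.load("pics/w5.npy",allow_pickle=True).item()
for p,z in (((248,193),.017),((176,193),.017),((381,146),.032),((136,154),.032),((377,300),.032)): print(np.round(wplane(c,p,z)*1000))
E
```

```text
[ 546. -292.   17.]
[ 484. -284.   17.]
[ 653. -266.   32.]
[ 460. -246.   32.]
[ 641. -388.   32.]
```

move_arm(motion=[0,0,0,0.02,0.02,0.35,0,0,0,0,0,0,0.35,0,0,0,0,0,0,0.26,0,0,0,0,0,0,0.2,0,0,0,0,0,0,0,0,0,0,0,0,0,0,0.25,0,0,0,0,0,0,0.25,0,0,0,0,0,0,0.25,0,0,0,0,0,-0.2,0.25,0,0,0,0,0,-0.4,0.25,0,0,0,0,0,-0.4,0.25,0,0,0,0,0,-0.4,0.5])

```text
time: 10.62
tool_pos: [0.6089, -0.3326, 0.1581]
ee_rot: [3.14, 0.001, 1.468]
wrist_force: [-0.4, -0.7, 0.6]
width: 0.0274
finger_force: 0.0
```

```bash
python3 - <<'E'
from h import *
go([.55,-.11,.2],90)
E
```

```text
now [ 0.6089 -0.3326  0.1581] rpy deg [1.799e+02 1.000e-01 8.410e+01] t 10.6 w 0.027
turn z units -0.131; then shift x 2.226 y -0.589 z -0.419
```

move_arm(motion=[0,0,-0.15,0,0,-0.2,0.5,0,0,0,0.377,-0.095,-0.04,0.5,0,0,0,0.377,-0.095,-0.04,0.5,0,0,0,0.377,-0.095,-0.04,0.5,0,0,0,0.377,-0.095,-0.04,0.5,0,0,0,0.377,-0.095,0,0.5,0,0,0,0.377,-0.095,0,0.5,0,0,0,0,0,0,0.5,0,0,0,0,0,0,0.5])

```text
time: 11.37
tool_pos: [0.5489, -0.1059, 0.1933]
ee_rot: [3.137, 0.002, 1.589]
wrist_force: [-0.3, -0.4, 0.3]
width: 0.047
finger_force: 0.0
```

```bash
python3 - <<'E'
from h import *
c1=np.load("pics/w1.npy",allow_pickle=True).item(); i1=cv2.imread("pics/w1.png")
c,im=wshot("w6"); u,v=wproj(c,[.549,-.107,.026]); print(u,v)
b=(int(u-70),int(max(v-110,0)),int(u+70),int(min(v+110,480)))
cw=colmask(im,"red",b); print(cv2.boundingRect(cw)); wrect(c,cw,.026)
pts=lambda cs:cv2.boxPoints(cv2.minAreaRect(cs)).astype(float)
# far-end handle corners matched by world position
far=lambda cc,cs:sorted(pts(cs),key=lambda p:-wplane(cc,p,.026)[1])[:2]
A=sorted(far(c1,colmask(i1,"red",(355,60,440,175))),key=lambda p:wplane(c1,p,.026)[0]); B=sorted(far(c,cw),key=lambda p:wplane(c,p,.026)[0])
for a,b in zip(A,B): print("front corners",tri(wray(c1,a),wray(c,b)))
it=robot.snapshot("top")[:,:,::-1].copy(); cv2.imwrite("pics/top2.png",it); ct=robot.get_calibration("top")
for k in("blue","white"):
    cs=colmask(it,k,(388,192,440,262)); print(k,cv2.contourArea(cs),cv2.minAreaRect(np.float32([plane(ct,q[0],.017)[:2]*1000 for q in cs])))
go([.5487,-.077,.012],90.9)
E
```

```text
326.8816530195387 223.0552358841793
(318, 171, 22, 100)
 ctr [ 550.6 -106. ] size [20.2 97.8] corners [[539.9000244140625, -57.20000076293945], [541.0999755859375, -155.0], [561.2999877929688, -154.8000030517578], [560.0999755859375, -56.900001525878906]]
front corners (array([539.4, -58. ,  15.8]), np.float64(0.9))
front corners (array([559.7, -57.3,  25.7]), np.float64(0.8))
blue 159.0 ((508.5907287597656, -320.53704833984375), (60.84144973754883, 61.63921356201172), 86.8773422241211)
white 108.0 ((582.0296630859375, -331.2153015136719), (62.51588439941406, 61.59259033203125), 84.71047973632812)
now [ 0.5492 -0.1081  0.1921] rpy deg [1.798e+02 1.000e-01 9.080e+01] t 11.5 w 0.047
turn z units -0.002; then shift x 0.311 y -0.000 z 1.801
```

Both damaged frames lie squared up in the tray, with centres at about (509,-321) and (582,-331). The scraper's grip point is (0.550, -0.077), with the handle top at 16–26 mm. I'll descend and grip it.

move_arm(motion=[0,0,0,0.15,0,0.2,0.5,0,0,0,0.15,0.005,0.35,0.5,0,0,0,0,0,0.4,0.5,0,0,0,0,0,0.4,0.5,0,0,0,0,0,0.3,0.5,0,0,0,0,0,0.15,0.5,0,0,0,0,0,0,0.5,0,0,0,0,0,0,0,0,0,0,0,0,0,0,0,0,0,0,0,0,0,0,0,0,0,0,0,0,0,0,0,0,0,0,0])

```text
time: 12.47
tool_pos: [0.5491, -0.078, 0.0107]
ee_rot: [3.141, 0.001, 1.585]
wrist_force: [0.8, -1.6, -0.5]
width: 0.0215
finger_force: 30.0
```

```bash
python3 - <<'E'
from h import *
go([.5487,-.077,.012],90.9); print(robot.get_obs()["finger_force"])
E
```

```text
now [ 0.5491 -0.078   0.0107] rpy deg [180.    0.   90.8] t 12.5 w 0.021
turn z units -0.002; then shift x 0.010 y -0.003 z -0.013
29.99947875738144
```

move_arm(motion=[0,0,0,0,0,-0.3,0,0,0,0,0,0,-0.4,0,0,0,0,0,0,-0.4,0,0,0,0,0,0,-0.4,0,0,0,0,0.39,-0.114,0,0,0,0,0,0.39,-0.114,0,0,0,0,0,0.39,-0.114,0,0,0,0,0,0.39,-0.114,0,0,0,0,0,0.39,-0.114,0,0,0,0,0,0.39,-0.114,0,0,0,0,0,0.39,-0.114,0,0,0,0,0,0.39,-0.114,0,0])

```text
time: 13.47
tool_pos: [0.4517, 0.2349, 0.1603]
ee_rot: [-3.142, 0.0, 1.585]
wrist_force: [0.3, 0.2, -0.9]
width: 0.0217
finger_force: 30.0
```

move_arm(motion=[0,0,0.145,0,0,0,0,0,0,0.145,0,0,0,0,0,0,0.145,0,0,0,0,0,0,0.145,0,0,0,0,0,0,0.145,0,0,0,0,0,0,0.145,0,0,0,0,0,0,0.145,0,0,0,0,0,0,0.145,0,0,0,0,0,0,0.145,0,0,0,0,0,0,0.145,0,0,0,0,0,0,0.145,0,0,0,0,0,0,0.145,0,0,0,0])

```text
time: 14.47
tool_pos: [0.4526, 0.2331, 0.16]
ee_rot: [3.141, 0.001, 0.213]
wrist_force: [-0.5, -0.2, -2.0]
width: 0.0215
finger_force: 30.0
```

```bash
python3 - <<'E'
from h import *
go([.435,.312,.15],13); c,im=wshot("w7"); print(robot.get_obs()["finger_force"])
E
```

```text
now [0.4526 0.2331 0.16  ] rpy deg [180.    0.   12.2] t 14.5 w 0.022
turn z units -0.017; then shift x 0.006 y -0.808 z 0.100
29.999795258045197
```

View pics/w7.png

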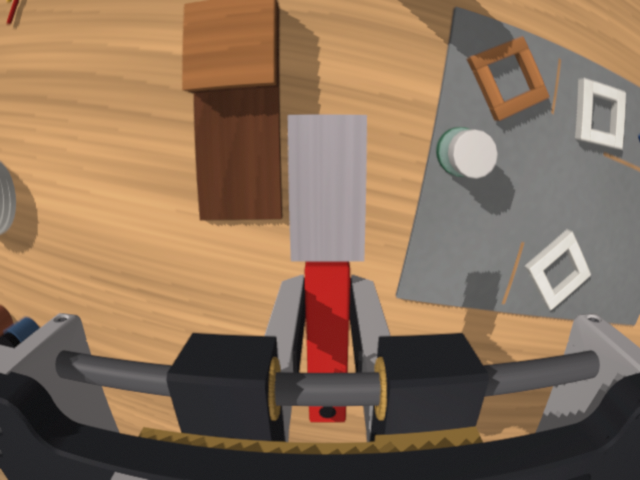

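The wrist view shows the holder base with near corners (200,219) and (281,218) and the block top's near edge from (183,90) to (276,84). The blade tip runs (289,115)–(366,115) and is held straight. I'll fit the holder's axes from the edges.

```bash
cat > hold.py <<'E'
from h import *
import sys
n=sys.argv[1]; c=np.load(f"pics/{n}.npy",allow_pickle=True).item(); im=cv2.imread(f"pics/{n}.png")
h,s,v=cv2.split(cv2.cvtColor(im,cv2.COLOR_BGR2HSV))
def rect(m,z,lab):
    m=cv2.morphologyEx(m.astype(np.uint8),cv2.MORPH_OPEN,np.ones((5,5))); cs=max(cv2.findContours(m,0,1)[0],key=cv2.contourArea)
    a=cv2.approxPolyDP(cs,6,True)[:,0]; print(lab,a.tolist()); print(np.round([wplane(c,p.astype(float),z)[:2]*1000 for p in a]).tolist())
X=np.zeros(h.shape,bool); X[:235,150:286]=True
rect(X&(v<95)&(s>90),.008,"base"); rect(X&(v>=95)&(s>150)&(h<14),.036,"block")
E
python3 hold.py w7; python3 - <<'E'
from h import *
c=np.load("pics/w7.npy",allow_pickle=True).item()
for p in((289,115),(366,115),(291,258),(364,260)): print("blade",np.round(wplane(c,p,.168)*1000,1))
for p in((200,219),(281,218),(194,95)): print("base",np.round(wplane(c,p,.008)*1000,1))
for p in((183,90),(276,84),(185,3),(277,0)): print("block",np.round(wplane(c,p,.036)*1000,1))
E
```

```text
base [[279, 71], [272, 84], [195, 90], [203, 104], [196, 126], [199, 193], [211, 179], [218, 126], [219, 218], [245, 217], [244, 120], [262, 115], [269, 141], [268, 122], [279, 116]]
[[579.0, 306.0], [566.0, 309.0], [550.0, 379.0], [538.0, 369.0], [517.0, 372.0], [456.0, 358.0], [472.0, 349.0], [521.0, 350.0], [437.0, 335.0], [443.0, 311.0], [530.0, 328.0], [537.0, 312.0], [515.0, 301.0], [532.0, 306.0], [539.0, 297.0]]
block [[186, 4], [184, 89], [274, 81], [274, 0]]
[[624.0, 396.0], [548.0, 379.0], [566.0, 303.0], [635.0, 319.0]]
blade [535.7 270.9 168. ]
blade [543.  236.8 168. ]
blade [469.2 256.8 168. ]
blade [475.7 221.9 168. ]
base [431.8 354.    8. ]
base [448.6 277.5   8. ]
base [545.6 379.3   8. ]
block [547.2 379.4  36. ]
block [563.6 301.2  36. ]
block [625.  396.8  36. ]
block [635.7 316.7  36. ]
```

The holder axis is at 12.0° (base and block edges agree), with the mouth centre at (0.556, 0.340). I'll move the tip to about 20 mm before the mouth, part-way down, and check again.

move_arm(motion=[0,0,0,0.065,-0.275,0,0,0,0,0,0.065,-0.275,0,0,0,0,0,0,-0.275,0,0,0,0,0,0,0,0.3,0,0,0,0,0,0,0.3,0,0,0,0,0,0,0.3,0,0,0,0,0,0,0.1,0,0,0,0,0,0,0,0,0,0,0,0,0,0,0])

```text
time: 15.27
tool_pos: [0.4478, 0.3165, 0.0607]
ee_rot: [3.141, 0.0, 0.219]
wrist_force: [-0.1, 0.7, -0.4]
width: 0.0216
finger_force: 30.0
```

```bash
python3 - <<'E'
from h import *
go([.4484,.3166,.0122],12); c,im=wshot("w8")
a=np.load("pics/w4.npy",allow_pickle=True).item(); b=np.load("pics/w7.npy",allow_pickle=True).item()
print("block corner z",tri(wray(a,(515,70)),wray(b,(276,84))))
E
```

```text
now [0.4478 0.3165 0.0607] rpy deg [180.    0.   12.6] t 15.3 w 0.022
turn z units 0.013; then shift x 0.006 y 0.001 z 0.485
block corner z (array([562.5, 303.8,  30.4]), np.float64(4.8))
```

View pics/w8.png

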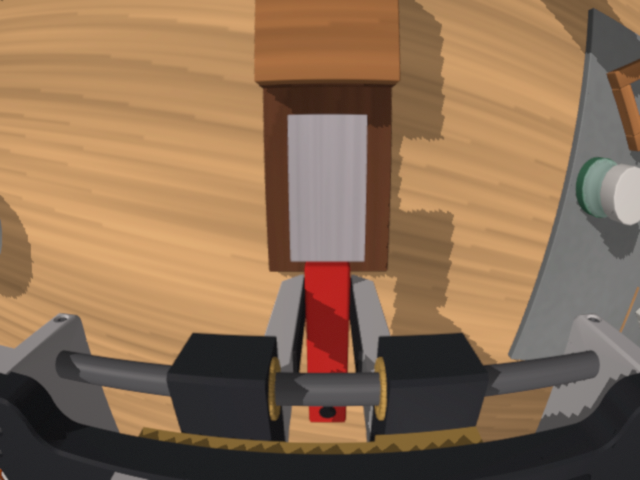

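The blade (centre px 327.5) lines up with the block (near edge 257–399, centre 328). One numeric check, then insert.

```bash
python3 - <<'E'
from h import *
c=np.load("pics/w8.npy",allow_pickle=True).item(); a=np.radians(12)
f=lambda p,z:(lambda X:np.round([X[0]*np.cos(a)+X[1]*np.sin(a),-X[0]*np.sin(a)+X[1]*np.cos(a)],1))(wplane(c,p,z)*1000)
print("block edge",f((257,83),.036),f((399,83),.036),"base end",f((270,271),.008),f((388,269),.008),"tip",f((288,114),.069),f((367,114),.069),"blade back",f((290,259),.069),f((365,261),.069))
E
```

```text
block edge [613.  257.7] [613.8 180.6] base end [494.8 256.7] [497.  177.8] tip [593.3 237.2] [593.6 201.5] blade back [524.5 236.8] [523.8 200.4]
```

move_arm(motion=[0,0,0,0,0,0.2,0,0,0,0,0,0,0.2,0,0,0,0,0,0,0.08,0,0,0,0,0,0,0,0,0,0,0,0.1,0,0,0,0,0,0,0.1,0,0,0,0,0,0,0.1,0,0,0,0,0,0,0.1,0,0,0,0,0,0,0,0,0,0])

```text
time: 16.07
tool_pos: [0.4849, 0.3249, 0.0116]
ee_rot: [3.141, 0.008, 0.219]
wrist_force: [-2.8, -0.2, -4.5]
width: 0.0218
finger_force: 30.0
```

```bash
python3 - <<'E'
from h import *
go([.4478+.09*.978,.3165+.09*.208,.0122],12); o=robot.get_obs(); print(o["wrist_force"],o["finger_force"])
E
```

```text
now [0.4849 0.3249 0.0116] rpy deg [180.    0.4  12.5] t 16.1 w 0.022
turn z units 0.012; then shift x 0.520 y 0.005 z -0.006
[-2.82279878 -0.23397091 -4.46101041] 29.99873846769333
```

move_arm(motion=[0,0,0,0.1,0,0.005,0,0,0,0,0.1,0,0,0,0,0,0,0.1,0,0,0,0,0,0,0,0,0,0])

```text
time: 16.4
tool_pos: [0.5191, 0.3322, 0.0121]
ee_rot: [-3.141, -0.003, 0.218]
wrist_force: [2.7, 0.9, -5.5]
width: 0.0222
finger_force: 30.0
```

move_arm(motion=[0,0,0,0.07,0,0.005,0,0,0,0,0.06,0,0,0,0,0,0,0.04,0,0,0,0,0,0,0,0,0,0])

```text
time: 16.73
tool_pos: [0.5344, 0.3358, 0.0119]
ee_rot: [-3.141, -0.003, 0.218]
wrist_force: [1.0, 0.1, -3.7]
width: 0.0217
finger_force: 30.0
```

```bash
python3 - <<'E'
from h import *
go([.4478+.09*.978,.3165+.09*.208,.0112],12); o=robot.get_obs(); print(o["wrist_force"],o["finger_force"]); c,im=wshot("w9")
E
```

```text
now [0.5344 0.3358 0.0119] rpy deg [-1.80e+02 -1.00e-01  1.25e+01] t 16.7 w 0.022
turn z units 0.011; then shift x 0.013 y 0.009 z 0.007
[ 0.99755457  0.10197218 -3.69648373] 29.9988654255867
```

View pics/w9.png

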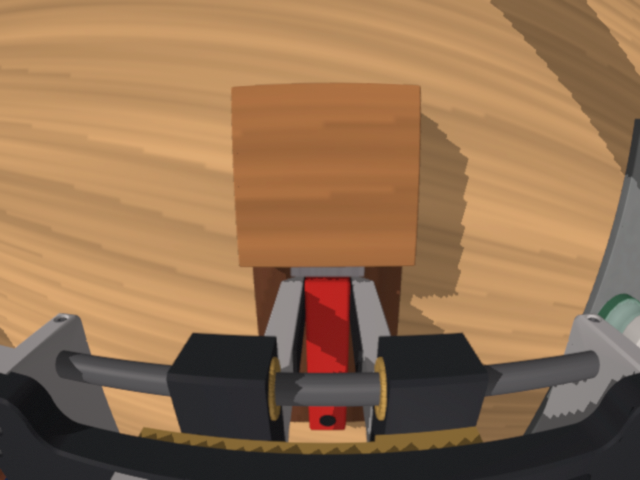

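Much of the blade is in. A blade strip still shows between the block edge (row 265) and the handle front (row 279), and the handle slipped a few mm back in the grip. I'll measure the gap.

```bash
python3 - <<'E'
from h import *
c=np.load("pics/w9.npy",allow_pickle=True).item(); a=np.radians(12)
f=lambda p,z:(lambda X:np.round([X[0]*np.cos(a)+X[1]*np.sin(a),-X[0]*np.sin(a)+X[1]*np.cos(a)],1))(wplane(c,p,z)*1000)
print("block",f((240,266),.036),f((414,265),.036),"handle front",f((305,279),.027),f((350,279),.027),"handle rear",f((310,429),.027),f((346,429),.027))
print(f((0,0),0)*0, "tcp along",1000*(.5344*np.cos(a)+.3358*np.sin(a)))
E
```

```text
block [614.8 258.9] [616.  180.6] handle front [605.5 230.1] [605.7 208.7] handle rear [507.6 228.9] [507.8 207.5]
[0. 0.] tcp along 592.5388236087493
```

move_arm(motion=[0,0,0,0,0,0.008,0,0,0,0,0.03,0,0,0,0,0,0,0.03,0,0,0,0,0,0,0.02,0,0,0,0,0,0,0,0,0,0])

```text
time: 17.2
tool_pos: [0.5412, 0.3376, 0.0115]
ee_rot: [-3.141, -0.002, 0.219]
wrist_force: [0.3, -0.4, 0.8]
width: 0.0218
finger_force: 30.0
```

```bash
cat > gap.py <<'E'
from h import *
import sys
c,im=wshot(sys.argv[1]); o=robot.get_obs(); a=np.radians(12)
f=lambda p,z:(lambda X:X[0]*np.cos(a)+X[1]*np.sin(a))(wplane(c,p,z)*1000)
cw=colmask(im,"red",(290,240,365,340)); v=cw[:,0,1].min(); x,y,w,hh=cv2.boundingRect(cw)
hsv=cv2.cvtColor(im,cv2.COLOR_BGR2HSV)[100:330,326]; b=100+max(np.where((hsv[:,1]>130)&(hsv[:,2]>110)&(hsv[:,0]>7)&(hsv[:,0]<15))[0])
print("front row",v,"block row",b,"front",round(f((328,v),.026),1),"block",round(f((328,b+.5),.036),1),"tcp",o["tool_pos"]@[1000*np.cos(a),1000*np.sin(a),0],o["tool_pos"],o["wrist_force"],o["width"])
E
python3 gap.py w10
```

```text
front row 283 block row 281 front 610.4 block 615.2 tcp 599.5571027267918 [0.54119829 0.33757261 0.0115049 ] [-0.09790847  0.93555749  1.52819503] 0.02142910534699677
```

The front is now hidden by the block's edge, so the gap is at most about 4 mm. I'll push gently until the force rises, lower the handle onto the base, release and lift.

move_arm(motion=[0,0,0,0.02,0,0,0,0,0,0,0.02,0,0,0,0,0,0,0.01,0,0,0,0,0,0,0,0,0,0])

```text
time: 17.58
tool_pos: [0.5441, 0.3381, 0.0106]
ee_rot: [3.141, 0.003, 0.219]
wrist_force: [-4.6, -1.1, 4.6]
width: 0.0215
finger_force: 30.0
```

```bash
python3 gap.py w11
```

```text
front row 289 block row 288 front 610.6 block 615.3 tcp 602.5067247744843 [0.54409358 0.33813825 0.01065256] [-4.91872001 -1.08355346  4.36148697] 0.02178516228589907
```

Contact: about 5 N pushing back, with the front computed at the mouth. Releasing and lifting.

move_arm(motion=[0,0,0,0,0,0,0.4,0,0,0,0,0,0,0.4,0,0,0,0,0,0,0.4,0,0,0,0,0,0,0.4,0,0,0,0,0,-0.1,0.4,0,0,0,0,0,-0.3,0.4,0,0,0,-0.1,0,-0.4,0.4,0,0,0,-0.3,0,-0.3,0.4,0,0,0,-0.4,0,-0.1,0.4,0,0,0,-0.4,0,0,0.4,0,0,0,0,0,0,0.4,0,0,0,0,0,0,0.4])

```text
time: 18.63
tool_pos: [0.4272, 0.3121, 0.1309]
ee_rot: [-3.141, -0.001, 0.22]
wrist_force: [0.8, 0.0, -0.6]
width: 0.038
finger_force: 0.0
```

```bash
python3 - <<'E'
from h import *
c,im=wshot("w12"); it=robot.snapshot("top")[:,:,::-1].copy(); a=np.radians(12)
f=lambda p,z:(lambda X:np.round([X[0]*np.cos(a)+X[1]*np.sin(a),-X[0]*np.sin(a)+X[1]*np.cos(a)],1))(wplane(c,p,z)*1000)
u,v=wproj(c,[.52,.333,.026]); cw=colmask(im,"red",(int(u-60),int(max(0,v-110)),int(u+60),int(v+110))); x,y,w,h=cv2.boundingRect(cw); print(x,y,w,h)
for p in((x,y),(x+w,y),(x,y+h),(x+w,y+h)): print(p,f(p,.026))
o=np.zeros((480,800,3),np.uint8); o[:,:440]=im[:,100:540]; o[:300,440:]=cv2.resize(it[165:290,150:450],(360,150*1*2)); cv2.imwrite("pics/fin.png",o)
E
```

```text
312 69 30 129
(312, 69) [614.  231.2]
(342, 69) [614.3 208.7]
(312, 198) [514.5 230.5]
(342, 198) [514.8 207.3]
```

View pics/fin.png

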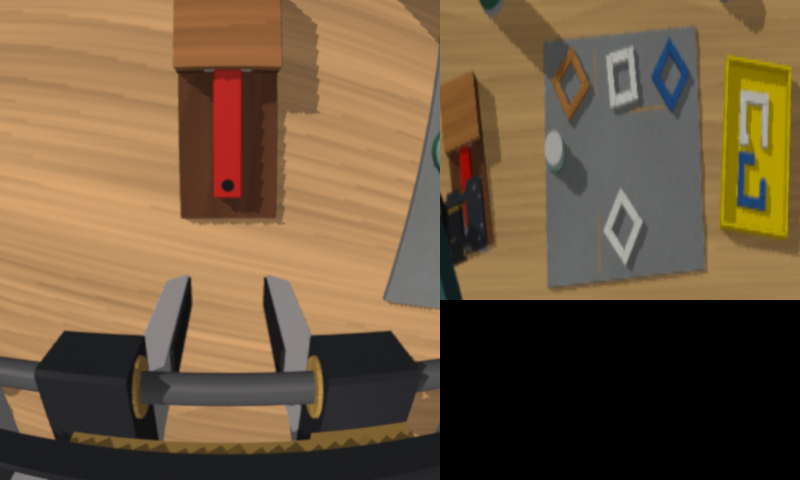

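The handle front, at 614 mm along the holder axis, meets the block at about 614–615 mm. The handle is straight and lies on the base. Both damaged frames are flat in the tray, and the sound frames and the glaze jar are where they started. The gripper is clear, so I'm handing the job in.

```bash
python3 -c "
from bench import robot
print(robot.close_job())"
```

```text
the job is handed in; nothing more can be done
None
```

I handed the job in after about 19 s of robot time: both damaged frames are flat in the tray, the scraper is fully home in its holder, and by the last pictures the sound frames and the glaze jar have not moved; the judge's result was not shown.

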